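Take the tall crucible's temperature at the jeweller's bench

TASK

Pick up the infrared thermometer from its leather mat and aim its lens at the middle of the tall crucible's side from roughly 5 to 10 cm away, holding it steady there for about two seconds. Then lay the thermometer flat again on the middle of its mat, display up, and let go. Do not shift either crucible.

Things in the scene. Friction and masses are not known exactly. Their poses are not given: they have to be found in the camera images.
- thermometer: Torch-shaped grey plastic thermometer, 160 mm long, 110-225 g, lying flat, display up. Origin: mid-length, on the lens axis, 20 mm above its underside. x points along it to the lens, z out of the display side. Handle block from x = -80 to +40 mm, 36 wide (y), 40 high; display at the tail, x = -55. Round snout tapers 36 to 28 mm, lens face at x = +80, looking along +x. Centre of mass near x = -10.
- tall_crucible: The taller of two open dark-grey graphite crucibles on a pale soldering brick (120 x 330 x 20 mm, fixed): 100 mm tall, 64 mm across the rim, 48 mm across the foot, loose, 0.5 kg. Origin: on its axis at half its height (50 mm above its foot, 70 mm above the bench). z up; it is round, any side will do.
- short_crucible: The short crucible, a bystander of the same material on the same brick, about 200 mm to one side of the tall one (left or right): 50 mm tall, 64 mm diameter at the rim, loose, 0.3 kg. Origin: on its axis at half its height. z up.
- mat: Brown leather mat, fixed to the bench, 200 mm long (x) by 120 mm (y), 5 mm thick, on which the thermometer starts and must end. Origin: centre of its underside, on the bench; z up.
Mind the look-alikes: they are no part of the job. Of the things like the thermometer, leave any that is blue; of the rest the smaller one is meant.

How it is judged:
On the way:
1. held still in the gripper for 1 s, its line of sight passing within 18 mm sideways and 22 mm in height of the tall crucible's centre, lens 15 to 150 mm from its side (x of tall_crucible in the frame of thermometer between 0.123 and 0.265 m and y of tall_crucible in the frame of thermometer between -0.018 and 0.018 m and z of tall_crucible in the frame of thermometer between -0.022 and 0.022 m and contact force between the fingers and thermometer above 1 N and linear speed of thermometer below 0.03 m/s and angular speed of thermometer below 0.25 rad/s), for 1 s.
At the end, for the whole second after the job is handed in: The thermometer lies still and flat on the mat, display up (within 10 degrees), its centre within 45 mm of the mat's centre, pointing any way; both crucibles stand within 15 mm of where they were (horizontal distance between thermometer and mat below 0.045 m and z of thermometer in the frame of mat between 0.02 and 0.03 m and angle between thermometer's own z axis and vertical below 0.17 rad and linear speed of thermometer below 0.02 m/s and distance of each of tall_crucible, short_crucible from where it was at the start of the episode below 0.015 m); the robot touches nothing.
It fails at once if a crucible is shifted by more than 15 mm or tipped by more than 15 degrees (distance of any of tall_crucible, short_crucible from where it was at the start of the episode above 0.015 m or angle between any of tall_crucible, short_crucible's own z axis and vertical above 0.26 rad).
It also fails if it takes over 45 s, if anything falls off the work surface, if the arm or the gripper's body presses on something with over 40 N, if the wrist force passes 120 N, or if a joint passes its speed limit or range.

ROBOT

A 7-joint arm with a two-finger parallel gripper is mounted at the origin on the work surface. World frame = base frame: x ahead of the robot, y to its left, z up, the work surface at z = 0. Lengths are in m, angles in rad, forces in N, time in s.
With the tool pointing down it reaches from about 0.4 to 0.85 m from the base axis. Payload 10.4 kg.
Tool frame: the origin (TCP) lies at the very end of the fingers, on their centre line; the grasp point (between the pads) lies 19 mm behind it (grasp_offset is the distance from the TCP to the grasp point, in m); z points along the fingers, y is the line along which they close (so a half turn about z gives the same grasp; the last joint's range is limited). The gripper opens to 85 mm and grips with 20 to 120 N. Pads are 22 mm wide; open, the fingers measure 114 mm over their backs; the gripper's body (76 mm by 85 mm) begins 54 mm behind the grasp point. The pads swing forward as they close: fully open they stand 13 mm farther back than shut.
Start: joints at [-1.204, 0.332, -0.065, 1.46, 0.022, 1.35, -0.088], TCP at [0.237, 0.578, 0.231] pointing down, gripper open.
Joint ranges: [-2.6, 2.6], [-0.5, 2.12], [-1.47, 1.34], [0.16, 2.42], [-1.27, 4.41], [0.06, 2.06], [-2.6, 2.6]. Speed limits (rad/s): [2.22, 2.22, 2.79, 2.79, 3.14, 3.14, 3.14].

INTERFACE

Orientations are given as a unit quaternion [x, y, z, w].
In Python, from workcell import * gives the robot as it stands.
- The arm moves only by the tool jog_arm, never from a script. Its argument "plan" is a list of rows, each a list of 3 entries, a list of its own where there are three numbers: the turn, a rotation vector about the tool's x, y, z in rad, then the shift along the tool's x, y, z in m, then the finger opening in m, from 0 to 0.0854. A call has 1 to 8 rows; each row is the pose to reach, as a shift and turn from the pose commanded when the call began, along the tool's axes at that moment; what a row does not reach only later rows make up. A row lasts 1/12 s, in which the tool goes at most 41.7 mm and 7.16 degrees, less where a joint would pass 70% of its speed; a pose out of reach is approached as far as the arm can. A call with a gripper value outside its range is refused whole. The fingers move at their own pace and stop on an object; "force" is the grip in N (left out, the last holds). Time passes only in rows, so rows that repeat a pose let the fingers close. It gives the time, the measured TCP pose, the force, the opening and the grip force at its end, in the units of the state.
- get_obs(): the state, without advancing time (a new reading comes with each control period).
- camera(name): name is "side" or "top" or "wrist"; returns a dict with "img" (420x560x3 uint8, red, green, blue), "mtx" (3x3 intrinsics, pixels), "extrinsics" (4x4, takes a point from camera to world coordinates). Camera axes: x right, y down, z forward; pixel columns grow to the right and rows downward; lengths in m; the calibration is good to about 2 mm. A picture is of the moment at which its call begins. There is no depth.
- hand_in(): hands the job in; it is judged then, once.
The state is a dict: "clock": time; "joint_pos": joint angles; "joint_velocities": joint speeds; "tau": joint torques, N m; "position": TCP position; "ee_rot": TCP orientation; "ft_force": force on the tool from outside, world axes, zero at the start; "torque": the same for the moment, N m; "grip_width": opening from 0.0 (shut) to 1.0 (fully open); "grasp_force": force on a finger pad.
Only numpy, scipy, OpenCV 4.12 (cv2) and the standard library are available. Lean on these libraries where they do the work, as an engineer would, in place of code of your own. Each camera call takes 0.05 s, during which the arm holds its last target. There are 200 camera calls.

## Working session

There is one attempt and no reset: what is moved stays moved. The work goes in short steps, Python scripts to look and compute and a tool call to move; the robot and the scene stay as the last step left them, time stands still between calls to the robot, and variables do not carry over. Pictures are saved under pics/ and viewed, at most 10 in all, crops included, and the job is handed in when it is done.

Besides the shell and the picture viewer there is one more tool, called after "Emit:" by a JSON object that holds its "method" and its "body". jog_arm: Moves the arm, as the interface text tells. Its arguments: {"type":"object","properties":{"plan":{"type":"array"},"force":{"type":"number"}},"required":["plan"]}

```bash
mkdir -p pics; ls; cat > h.py <<'E'
from workcell import *
import numpy as np, cv2
from scipy.spatial.transform import Rotation as R
def ray(c,uv,z):
    K=np.array(c["mtx"]);T=np.array(c["extrinsics"])
    d=T[:3,:3]@np.linalg.inv(K)@[uv[0],uv[1],1]; o=T[:3,3]
    return o+d*(z-o[2])/d[2]
def proj(c,p):
    T=np.linalg.inv(np.array(c["extrinsics"])); q=T[:3,:3]@p+T[:3,3]; q=np.array(c["mtx"])@q; return q[:2]/q[2]
def grab(n,f):
    c=camera(n); cv2.imwrite(f"pics/{f}.png",c["img"][:,:,::-1]); np.savez(f"pics/{f}.npz",**c); return c
E
python3 - <<'E'
from h import *
for n in("side","top"):
    c=grab(n,n+"0"); print(n,np.round(c["extrinsics"],3).tolist(),np.round(c["mtx"],1).tolist())
o=get_obs(); print({k:o[k] for k in("clock","position","ee_rot","grip_width")})
E
```

```text
pics
side [[0.986, -0.122, 0.116, 0.308], [-0.169, -0.734, 0.658, -0.504], [0.005, -0.668, -0.744, 0.824], [0.0, 0.0, 0.0, 1.0]] [[396.8, 0.0, 283.7], [0.0, 396.8, 208.3], [0.0, 0.0, 1.0]]
top [[0.008, -0.997, 0.078, 0.358], [-1.0, -0.006, 0.024, 0.144], [-0.023, -0.078, -0.997, 1.231], [0.0, 0.0, 0.0, 1.0]] [[467.7, 0.0, 276.1], [0.0, 467.7, 203.1], [0.0, 0.0, 1.0]]
{'clock': 0.1, 'position': array([0.237356  , 0.57780948, 0.23059393]), 'ee_rot': array([ 1.93638659e-01,  9.81072711e-01, -6.29551368e-04, -9.89384590e-05]), 'grip_width': 1.0016606763381768}
```

View pics/top0.png

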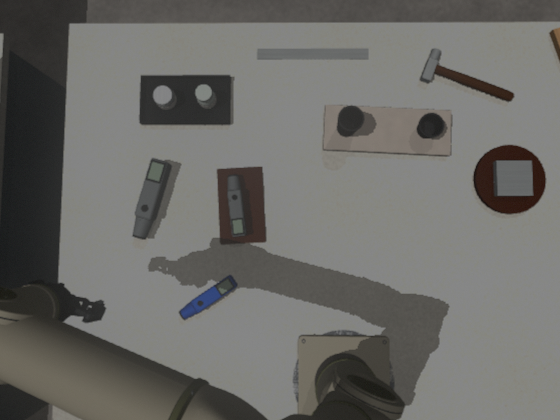

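View pics/side0.png

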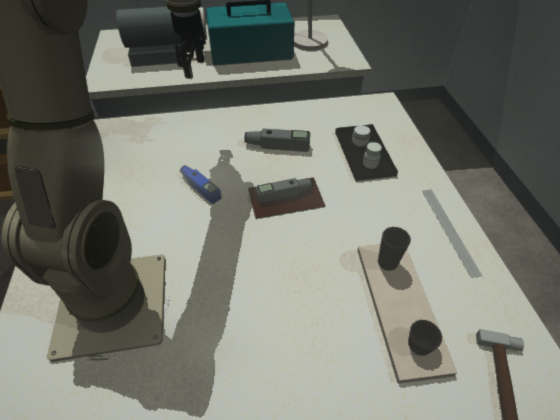

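Top view: the target thermometer is on the brown mat at about (236,205), with its lens toward (233,178) and its display at (238,228). The tall crucible's rim is near (350,116) and the short one is at (430,126). The blue thermometer and the larger grey one are decoys. The side view agrees, with the mat at (286,195) and the tall crucible at (393,248).

```bash
python3 - <<'E'
from h import *
c=dict(np.load("pics/top0.npz")); im=c["img"]; hsv=cv2.cvtColor(im,cv2.COLOR_RGB2HSV)
def big(m,roi):
    x0,y0,x1,y1=roi; k=np.zeros_like(m);k[y0:y1,x0:x1]=m[y0:y1,x0:x1]
    return max(cv2.findContours(k,cv2.RETR_EXTERNAL,cv2.CHAIN_APPROX_NONE)[0],key=cv2.contourArea)
print([hsv[y,x].tolist() for x,y in[(225,185),(255,210),(236,205),(233,185),(350,112),(335,140),(345,130),(430,126)]])
brown=cv2.inRange(hsv,(0,90,20),(12,255,140))|cv2.inRange(hsv,(168,90,20),(180,255,140))
m=big(cv2.morphologyEx(brown,cv2.MORPH_CLOSE,np.ones((3,3))),(205,155,280,255))
r=cv2.minAreaRect(m); b=cv2.boxPoints(r); P=np.array([ray(c,p,.005) for p in b])
print("mat",r,P[:,:2].round(4).tolist(),P.mean(0).round(4),[np.linalg.norm(P[i]-P[i-1]).round(3) for i in(0,1)])
k=np.zeros(im.shape[:2],np.uint8);cv2.drawContours(k,[cv2.convexHull(m)],-1,255,-1);k=cv2.erode(k,np.ones((3,3)))
g=k&cv2.inRange(hsv,(0,0,0),(180,85,255)); g=cv2.morphologyEx(g,cv2.MORPH_OPEN,np.ones((3,3)))
t=big(g,(205,155,280,255)); r=cv2.minAreaRect(t);b=cv2.boxPoints(r)
P=np.array([ray(c,p,.035) for p in b]); print("therm",r,P[:,:2].round(4).tolist(),P.mean(0).round(4),[np.linalg.norm(P[i]-P[i-1]).round(3) for i in(0,1)])
d=cv2.inRange(hsv,(0,0,0),(180,255,75))
for n,roi,z in(("tall",(326,95,375,145),.12),("short",(405,105,450,145),.07)):
    q=big(d,roi); e=cv2.minEnclosingCircle(q); print(n,cv2.boundingRect(q),e)
v=im.copy(); cv2.drawContours(v,[m],-1,(255,0,0),1);cv2.drawContours(v,[t],-1,(0,255,0),1)
a=cv2.resize(v[90:250,200:290][:, :],None,fx=3.5,fy=3.5,interpolation=cv2.INTER_CUBIC)
bb=cv2.resize(im[90:160,315:385],None,fx=6,fy=6,interpolation=cv2.INTER_CUBIC); bb=cv2.copyMakeBorder(bb,0,a.shape[0]-420,0,0,cv2.BORDER_CONSTANT)
cv2.imwrite("pics/crop1.png",cv2.convertScaleAbs(np.hstack([a,bb])[:,:,::-1],alpha=1.8))
E
```

```text
[[9, 66, 62], [7, 72, 60], [75, 6, 82], [105, 6, 81], [30, 11, 47], [17, 30, 120], [20, 15, 50], [150, 6, 42]]Traceback (most recent call last):
  File "<stdin>", line 8, in <module>
  File "<stdin>", line 5, in big
ValueError: max() iterable argument is empty
```

```bash
cat > m.py <<'E'
from h import *
c=dict(np.load("pics/top0.npz")); im=c["img"]; hsv=cv2.cvtColor(im,cv2.COLOR_RGB2HSV)
def big(m,roi):
    x0,y0,x1,y1=roi; k=np.zeros_like(m);k[y0:y1,x0:x1]=m[y0:y1,x0:x1]
    return max(cv2.findContours(k,cv2.RETR_EXTERNAL,cv2.CHAIN_APPROX_NONE)[0],key=cv2.contourArea)
brown=cv2.inRange(hsv,(0,42,20),(15,255,100))|cv2.inRange(hsv,(168,42,20),(180,255,100))
m=big(cv2.morphologyEx(brown,cv2.MORPH_CLOSE,np.ones((3,3))),(205,155,280,255))
r=cv2.minAreaRect(m); b=cv2.boxPoints(r); P=np.array([ray(c,p,.005) for p in b])
print("mat",r,P[:,:2].round(4).tolist(),P.mean(0).round(4),[np.linalg.norm(P[i]-P[i-1]).round(3) for i in(0,1)])
k=np.zeros(im.shape[:2],np.uint8);cv2.drawContours(k,[cv2.convexHull(m)],-1,255,-1);k=cv2.erode(k,np.ones((3,3)))
g=k&cv2.inRange(hsv,(0,0,0),(180,35,255))|k&cv2.inRange(hsv,(30,0,0),(150,255,255))
t=big(g,(205,155,280,255)); r=cv2.minAreaRect(t);b=cv2.boxPoints(r)
P=np.array([ray(c,p,.035) for p in b]); print("therm",r,P[:,:2].round(4).tolist(),P.mean(0).round(4),[np.linalg.norm(P[i]-P[i-1]).round(3) for i in(0,1)])
d=cv2.inRange(hsv,(0,0,0),(180,255,62))
for n,roi,z in(("tall",(326,95,375,145),.12),("short",(405,105,450,145),.07)):
    q=big(d,roi); print(n,cv2.boundingRect(q))
v=im.copy(); cv2.drawContours(v,[m],-1,(255,0,0),1);cv2.drawContours(v,[t],-1,(0,255,0),1)
a=cv2.resize(v[155:255,205:280],None,fx=5,fy=5,interpolation=cv2.INTER_CUBIC)
bb=cv2.resize(im[90:160,320:370],None,fx=6,fy=6,interpolation=cv2.INTER_CUBIC); bb=cv2.copyMakeBorder(bb,0,a.shape[0]-420,0,0,cv2.BORDER_CONSTANT)
cv2.imwrite("pics/crop1.png",cv2.convertScaleAbs(np.hstack([a,bb])[:,:,::-1],alpha=1.8))
E
python3 m.py
```

```text
mat ((240.81907653808594, 205.06214904785156), (74.633544921875, 44.937801361083984), 86.98721313476562) [[0.5443, 0.3321], [0.5512, 0.213], [0.3546, 0.2006], [0.3474, 0.3182]] [0.4494 0.266  0.005 ] [np.float64(0.197), np.float64(0.119)]
therm ((237.5, 205.0), (62.0, 21.0), 90.0) [[0.5268, 0.2998], [0.5271, 0.2455], [0.3674, 0.2434], [0.367, 0.2972]] [0.4471 0.2715 0.035 ] [np.float64(0.16), np.float64(0.054)]
tall (337, 106, 27, 30)
short (417, 113, 27, 25)
```

View pics/crop1.png

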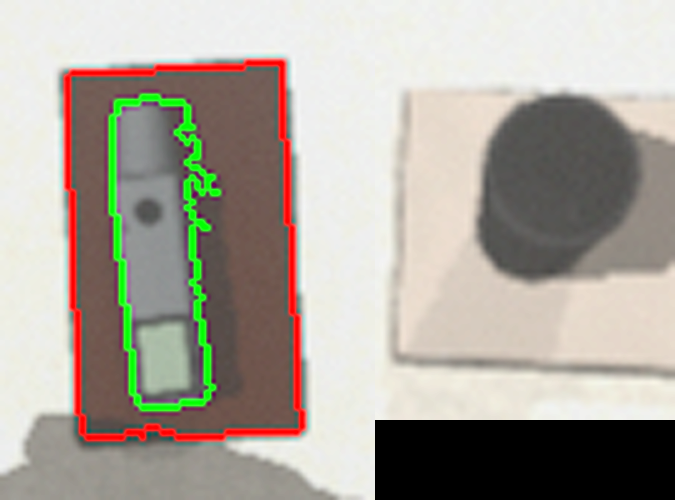

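The contours fit the mat and the thermometer's left edge; the right edge is confused by shadow. Reading the crop, the lens end is at full-image (234.6,175), the tail at (238.8,236), the button at (234.6,197.2) and the display at (238.2,226.6). The tall rim centre is at (351.2,118.3) and its foot centre at about (346.5,127.5).

```bash
python3 - <<'E'
from h import *
c=dict(np.load("pics/top0.npz")); s=dict(np.load("pics/side0.npz"))
f=lambda u,z:ray(c,u,z)[:2].round(4)
tip,tail,bt,dp=f((234.6,175),.03),f((238.8,236),.035),f((234.6,197.2),.045),f((238.2,226.6),.045)
print("tip",tip,"tail",tail,"len",np.linalg.norm(tip-tail),"bt",bt,"disp",dp)
for a,b in((tail,tip),(dp,bt)): print("yaw",np.arctan2(*(b-a)[::-1]))
u=tip-tail;u/=np.linalg.norm(u);print("mid",(tip+tail)/2,"mid from disp",dp+.055*u)
print("tall rim",f((351.2,118.3),.12),"foot",f((346.5,127.5),.02),"short rim",f((430.5,125),.07))
m=np.array([*((f((351.2,118.3),.12)+f((346.5,127.5),.02))/2),.12])
for z in(.02,.12): print(z,proj(s,[m[0],m[1],z]))
o=get_obs(); print(R.from_quat(o["ee_rot"]).as_matrix().round(3).tolist())
E
```

```text
tip [0.525  0.2807] tail [0.3672 0.267 ] len 0.15839359204210252 bt [0.4658 0.2781] disp [0.3909 0.2678]
yaw 0.08660160710825258
yaw 0.13665954170259087
mid [0.4461  0.27385] mid from disp [0.44569388 0.27255714]
tall rim [ 0.6516 -0.0089] foot [ 0.6534 -0.0103] short rim [ 0.6481 -0.2137]
0.02 [387.56672879 262.66840357]
0.12 [396.47325868 237.42270773]
[[-0.925, 0.38, -0.0], [0.38, 0.925, -0.001], [-0.0, -0.001, -1.0]]
```

Checks hold: thermometer length is 158 mm against 160, the crucible's rim and foot agree within 2 mm, and its height at mid is consistent in the side view. Moving above the thermometer.

Emit:
{"method": "jog_arm", "body": {"plan": [[[0,0,-0.1],[-0.04,-0.027,0.005],0.085],[[0,0,-0.2],[-0.08,-0.054,0.01],0.085],[[0,0,-0.3],[-0.115,-0.08,0.015],0.085],[[0,0,-0.4],[-0.15,-0.105,0.02],0.085],[[0,0,-0.5],[-0.185,-0.13,0.025],0.085],[[0,0,-0.5],[-0.215,-0.15,0.03],0.085],[[0,0,-0.5],[-0.245,-0.17,0.03],0.085],[[0,0,-0.5],[-0.27,-0.187,0.03],0.085]], "force": 40}}

```text
clock: 0.77
position: [0.4169, 0.2999, 0.2007]
ee_rot: [-0.055, 0.999, -0.0, -0.0]
ft_force: [0.2, 0.8, -0.8]
grip_width: 0.993
grasp_force: 0.0
```

Emit:
{"method": "jog_arm", "body": {"plan": [[[0,0,0],[-0.016,-0.03,0],0.085],[[0,0,0],[-0.016,-0.03,0],0.085],[[0,0,0],[-0.016,-0.03,0],0.085]]}}

```text
clock: 1.02
position: [0.4364, 0.2726, 0.2011]
ee_rot: [-0.053, 0.999, -0.0, -0.0]
ft_force: [-0.5, 0.8, -0.4]
grip_width: 1.0
grasp_force: 0.0
```

```bash
python3 - <<'E'
from h import *
c=grab("wrist","w1"); o=get_obs(); print(o["position"],np.round(c["extrinsics"],3).tolist())
for x,y in((.446,.273),(.436,.272),(.5255,.2817),(.3665,.264)): print(proj(c,np.array([x,y,.03])).round(1))
E
```

```text
[0.43530109 0.27429893 0.20108891] [[-0.107, 0.958, 0.267, 0.369], [0.994, 0.104, 0.028, 0.266], [-0.001, 0.268, -0.963, 0.344], [0.0, 0.0, 0.0, 1.0]]
[283.8 206.4]
[283.9 196.8]
[284.  277.5]
[283.3 125.1]
```

View pics/w1.png

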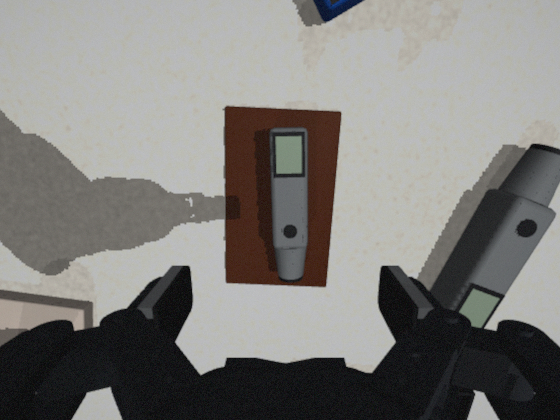

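Wrist view: thermometer axis runs from the tail (289,128) to the lens (291,280), display centre (289,156), button (290,231). It is parallel to the tool but about 6 px right of the finger centre (284).

```bash
python3 - <<'E'
from h import *
c=dict(np.load("pics/w1.npz"))
for n,u,z in(("disp",(289,156),.045),("btn",(290,231),.045),("tip",(291,280),.025),("tail",(289,129),.045)): print(n,ray(c,u,z)[:2].round(4))
o=get_obs();M=R.from_quat(o["ee_rot"]).as_matrix()
for p in((289,156),(290,231)): print((M.T@(ray(c,p,.045)-o["position"])).round(4))
M2=[ray(c,u,.005)[:2] for u in((226,107),(341,112),(326,287),(226,282))]; print("mat",np.mean(M2,0).round(4),np.round(M2,3).tolist())
E
```

```text
disp [0.3936 0.2723]
btn [0.4668 0.2815]
tip [0.5302 0.29  ]
tail [0.3695 0.2696]
[0.0416 0.0025 0.1561]
[-0.0321  0.0037  0.1561]
mat [0.4495 0.2685] [[0.355, 0.204], [0.347, 0.321], [0.545, 0.334], [0.551, 0.215]]
```

Emit:
{"method": "jog_arm", "body": {"plan": [[[0,0,-0.015],[-0.002,0.003,0.04],0.085],[[0,0,-0.015],[-0.002,0.003,0.08],0.085],[[0,0,-0.015],[-0.002,0.003,0.12],0.085],[[0,0,-0.015],[-0.002,0.003,0.15],0.085],[[0,0,-0.015],[-0.002,0.003,0.175],0.085],[[0,0,-0.015],[-0.002,0.003,0.188],0.085],[[0,0,-0.015],[-0.002,0.003,0.188],0.085],[[0,0,-0.015],[-0.002,0.003,0.188],0.085]]}}

```text
clock: 1.73
position: [0.436, 0.2787, 0.013]
ee_rot: [-0.064, 0.998, -0.0, -0.001]
ft_force: [0.1, -0.3, 0.0]
grip_width: 0.995
grasp_force: 0.0
```

Emit:
{"method": "jog_arm", "body": {"plan": [[[0,0,0],[0,0,0],0.03],[[0,0,0],[0,0,0],0.02],[[0,0,0],[0,0,0],0.02],[[0,0,0],[0,0,0],0.02],[[0,0,0],[0,0,0],0.02],[[0,0,0],[0,0,0],0.02],[[0,0,0],[0,0,0],0.02],[[0,0,0],[0,0,0],0.02]], "force": 40}}

```text
clock: 2.4
position: [0.4376, 0.2782, 0.0142]
ee_rot: [-0.063, 0.998, 0.001, 0.001]
ft_force: [-1.9, -0.5, 7.0]
grip_width: 0.419
grasp_force: 41.1
```

Emit:
{"method": "jog_arm", "body": {"plan": [[[0,0,0],[0,0,-0.01],0.02],[[0,0,0],[0,0,-0.03],0.02],[[0,0,0],[0,0,-0.05],0.02],[[0,0,0.1],[-0.01,-0.025,-0.065],0.02],[[0,0,0.2],[-0.02,-0.05,-0.075],0.02],[[0,0,0.3],[-0.03,-0.075,-0.075],0.02],[[0,0,0.4],[-0.035,-0.095,-0.075],0.02],[[0,0,0.5],[-0.04,-0.115,-0.075],0.02]]}}

```text
clock: 3.07
position: [0.4916, 0.1672, 0.0891]
ee_rot: [0.189, 0.982, 0.0, 0.0]
ft_force: [-0.0, -0.1, -1.7]
grip_width: 0.416
grasp_force: 40.3
```

```bash
python3 - <<'E'
from h import *
o=get_obs(); M=R.from_quat(o["ee_rot"]).as_matrix(); print(o["position"],M.round(3).tolist(),o["grasp_force"],o["grip_width"])
yaw=np.arctan2(-M[1,0],-M[0,0]); print("yaw",yaw)
C=np.array([.6525,-.0095]);d=np.array([np.cos(.8),-np.sin(.8)])
t=np.r_[C-(.185+.011)*d,.059]; print("turn z",yaw+.8,"shift",(M.T@(t-o["position"])).round(4))
E
```

```text
[0.49158219 0.16724765 0.08913827] [[-0.928, 0.371, 0.0], [0.371, 0.928, 0.0], [-0.0, 0.001, -1.0]] 40.30917048454285 0.41636414017333157
yaw -0.3805796290615882
turn z 0.41942037093841184 shift [-0.036  -0.0245  0.0301]
```

Emit:
{"method": "jog_arm", "body": {"plan": [[[0,0,0.1],[-0.009,-0.006,0.008],0.02],[[0,0,0.2],[-0.018,-0.012,0.016],0.02],[[0,0,0.3],[-0.027,-0.018,0.024],0.02],[[0,0,0.38],[-0.033,-0.022,0.028],0.02],[[0,0,0.42],[-0.036,-0.0245,0.03],0.02],[[0,0,0.42],[-0.036,-0.0245,0.03],0.02]]}}

```text
clock: 3.57
position: [0.5156, 0.1315, 0.0582]
ee_rot: [0.389, 0.921, -0.0, -0.0]
ft_force: [-0.1, 0.1, -1.3]
grip_width: 0.42
grasp_force: 40.3
```

```bash
python3 - <<'E'
from h import *
a=grab("top","top2");b=grab("side","side2"); w=grab("wrist","w2")
o=get_obs(); print(o["clock"],o["position"],o["ee_rot"],o["grasp_force"])
v=np.hstack([cv2.resize(a["img"][80:230,220:420],None,fx=2.6,fy=2.6),cv2.resize(b["img"][120:300,250:450],None,fx=2.0,fy=2.0)[:360].copy() if 0 else cv2.resize(b["img"][120:300,270:410],(303,390))])
cv2.imwrite("pics/aim.png",cv2.convertScaleAbs(v[:,:600+200,::-1],alpha=1.6))
E
```

```text
3.7167 [0.51547303 0.13307997 0.05870308] [ 3.86093574e-01  9.22459591e-01  2.20861562e-04 -7.42408928e-05] 40.29958248138428
```

View pics/aim.png

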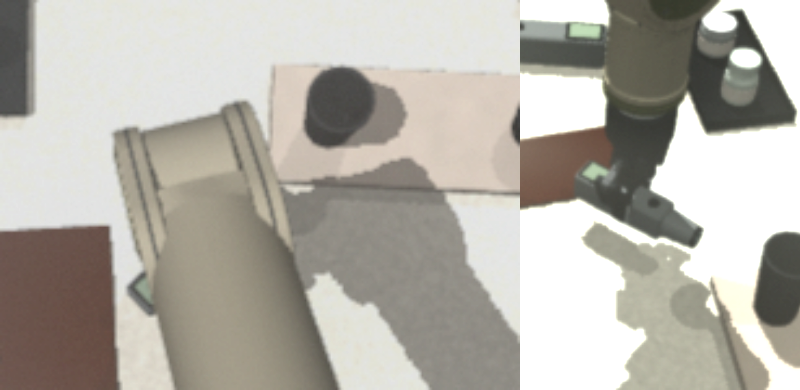

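View pics/w2.png

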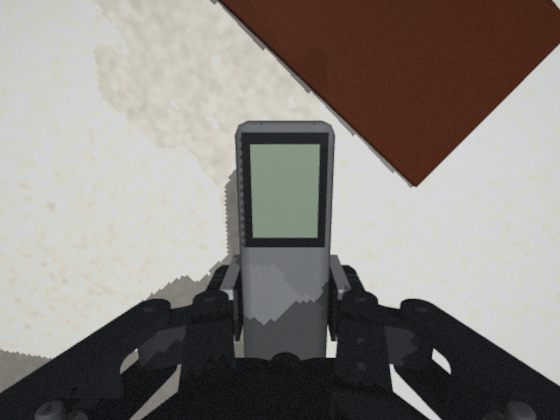

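The wrist view shows the thermometer gripped square: the body axis is vertical at column 285, display centre (286,190). In the side image the lens is at about (352,229), pointing at the crucible.

```bash
python3 - <<'E'
from h import *
s=dict(np.load("pics/side2.npz"));w=dict(np.load("pics/w2.npz"));o=get_obs()
p=o["position"];M=R.from_quat(o["ee_rot"]).as_matrix();print(p)
d=ray(w,(286,190),.09);dt=ray(w,(285.5,122),.09);l=ray(s,(352.3,229.4),.07)
print("display in tool",(M.T@(d-p)).round(4),"tail top",(M.T@(dt-p)).round(4),"lens in tool",(M.T@(l-p)).round(4),l)
x=-M[:,0];q=p+.011*x;q[2]=p[2]+.011
v=np.array([.6525,-.0095,.07])-q;print("crucible in therm",v@x,v@-M[:,1],v[2])
E
```

```text
[0.51547303 0.13307997 0.05870308]
display in tool [ 0.0467  0.0011 -0.0313] tail top [ 0.07    0.0008 -0.0313] lens in tool [-0.0919 -0.001  -0.0113] [0.57919909 0.0669049  0.07      ]
crucible in therm 0.186735474315287 0.0024656735580723516 0.00029692002782406857
```

Aim error is about 2 mm. Lens distance checks out at 75 mm. Holding still for over 2 s.

Emit:
{"method": "jog_arm", "body": {"plan": [[[0,0,0],[0,0,0],0.02],[[0,0,0],[0,0,0],0.02],[[0,0,0],[0,0,0],0.02],[[0,0,0],[0,0,0],0.02],[[0,0,0],[0,0,0],0.02],[[0,0,0],[0,0,0],0.02],[[0,0,0],[0,0,0],0.02],[[0,0,0],[0,0,0],0.02]]}}

```text
clock: 4.38
position: [0.5156, 0.1326, 0.0583]
ee_rot: [0.387, 0.922, 0.0, -0.0]
ft_force: [0.4, -0.7, -1.5]
grip_width: 0.414
grasp_force: 40.3
```

Emit:
{"method": "jog_arm", "body": {"plan": [[[0,0,0],[0,0,0],0.02],[[0,0,0],[0,0,0],0.02],[[0,0,0],[0,0,0],0.02],[[0,0,0],[0,0,0],0.02],[[0,0,0],[0,0,0],0.02],[[0,0,0],[0,0,0],0.02],[[0,0,0],[0,0,0],0.02],[[0,0,0],[0,0,0],0.02]]}}

```text
clock: 5.05
position: [0.5156, 0.1326, 0.0583]
ee_rot: [0.387, 0.922, 0.0, -0.0]
ft_force: [-0.2, -0.4, -1.5]
grip_width: 0.418
grasp_force: 40.3
```

Emit:
{"method": "jog_arm", "body": {"plan": [[[0,0,0],[0,0,0],0.02],[[0,0,0],[0,0,0],0.02],[[0,0,0],[0,0,0],0.02],[[0,0,0],[0,0,0],0.02],[[0,0,0],[0,0,0],0.02],[[0,0,0],[0,0,0],0.02],[[0,0,0],[0,0,0],0.02],[[0,0,0],[0,0,0],0.02]]}}

```text
clock: 5.72
position: [0.5156, 0.1326, 0.0583]
ee_rot: [0.387, 0.922, 0.0, -0.0]
ft_force: [-0.3, -0.8, -1.9]
grip_width: 0.412
grasp_force: 40.3
```

Emit:
{"method": "jog_arm", "body": {"plan": [[[0,0,0],[0,0,0],0.02],[[0,0,0],[0,0,0],0.02],[[0,0,0],[0,0,0],0.02],[[0,0,0],[0,0,0],0.02]]}}

```text
clock: 6.05
position: [0.5156, 0.1326, 0.0583]
ee_rot: [0.387, 0.922, 0.0, -0.0]
ft_force: [0.5, 0.5, -2.7]
grip_width: 0.416
grasp_force: 40.3
```

```bash
python3 - <<'E'
from h import *
o=get_obs(); p=o["position"];M=R.from_quat(o["ee_rot"]).as_matrix();y=np.arctan2(-M[1,0],-M[0,0])
a=.075; t=np.r_[np.array([.4495,.267])-.011*np.array([np.cos(a),np.sin(a)]),.015]
print(o["clock"],p,y,"turn z",y-a,"shift",(M.T@(t-p)).round(4))
E
```

```text
6.05 [0.51560995 0.13263471 0.05828928] -0.7948525829793645 turn z -0.8698525829793644 shift [0.1493 0.0385 0.0433]
```

Emit:
{"method": "jog_arm", "body": {"plan": [[[0,0,-0.1],[0.015,0.004,-0.01],0.02],[[0,0,-0.21],[0.035,0.009,-0.02],0.02],[[0,0,-0.32],[0.058,0.015,-0.02],0.02],[[0,0,-0.43],[0.08,0.021,-0.02],0.02],[[0,0,-0.54],[0.103,0.027,-0.02],0.02],[[0,0,-0.65],[0.125,0.032,-0.02],0.02],[[0,0,-0.76],[0.14,0.036,-0.02],0.02],[[0,0,-0.87],[0.149,0.0385,-0.02],0.02]]}}

```text
clock: 6.72
position: [0.4374, 0.268, 0.0784]
ee_rot: [-0.042, 0.999, 0.0, -0.0]
ft_force: [1.0, 0.3, -1.8]
grip_width: 0.415
grasp_force: 40.3
```

Emit:
{"method": "jog_arm", "body": {"plan": [[[0,0,0],[0,0,0],0.02],[[0,0,0],[0,0,0],0.02],[[0,0,0],[0,0,0.015],0.02],[[0,0,0],[0,0,0.03],0.02],[[0,0,0],[0,0,0.045],0.02],[[0,0,0],[0,0,0.055],0.02],[[0,0,0],[0,0,0.06],0.02],[[0,0,0],[0,0,0.06],0.02]]}}

```text
clock: 7.38
position: [0.4386, 0.2649, 0.0174]
ee_rot: [-0.036, 0.999, -0.001, -0.001]
ft_force: [-0.8, -0.9, -1.8]
grip_width: 0.408
grasp_force: 40.4
```

Emit:
{"method": "jog_arm", "body": {"plan": [[[0,0,0],[0,0,0.001],0.02],[[0,0,0],[0,0,0.002],0.02],[[0,0,0],[0,0,0.003],0.02],[[0,0,0],[0,0,0.0035],0.02],[[0,0,0],[0,0,0.0035],0.02]]}}

```text
clock: 7.8
position: [0.4389, 0.2661, 0.015]
ee_rot: [-0.038, 0.999, 0.0, 0.0]
ft_force: [0.1, -0.7, -2.4]
grip_width: 0.416
grasp_force: 40.4
```

Emit:
{"method": "jog_arm", "body": {"plan": [[[0,0,0],[0,0,0.0005],0.02],[[0,0,0],[0,0,0.001],0.02],[[0,0,0],[0,0,0.001],0.02]]}}

```text
clock: 8.05
position: [0.4388, 0.2661, 0.0143]
ee_rot: [-0.038, 0.999, 0.0, 0.0]
ft_force: [-2.3, -1.1, 4.2]
grip_width: 0.417
grasp_force: 41.0
```

Contact with the mat (about 6 N). Release, then retreat upward.

Emit:
{"method": "jog_arm", "body": {"plan": [[[0,0,0],[0,0,0],0.045],[[0,0,0],[0,0,0],0.06],[[0,0,0],[0,0,0],0.085],[[0,0,0],[0,0,0],0.085],[[0,0,0],[0,0,0],0.085],[[0,0,0],[0,0,0],0.085],[[0,0,0],[0,0,0],0.085],[[0,0,0],[0,0,0],0.085]]}}

```text
clock: 8.72
position: [0.4387, 0.266, 0.0138]
ee_rot: [-0.038, 0.999, 0.0, -0.0]
ft_force: [-0.4, 0.1, -0.2]
grip_width: 0.991
grasp_force: 0.0
```

Emit:
{"method": "jog_arm", "body": {"plan": [[[0,0,0],[0,0,-0.01],0.085],[[0,0,0],[0,0,-0.03],0.085],[[0,0,0],[0,0,-0.06],0.085],[[0,0,0],[0,0,-0.09],0.085],[[0,0,0],[0,0,-0.12],0.085],[[0,0,0],[0,0,-0.15],0.085],[[0,0,0],[0,0,-0.17],0.085],[[0,0,0],[0,0,-0.17],0.085]]}}

```text
clock: 9.38
position: [0.4406, 0.2671, 0.1893]
ee_rot: [-0.037, 0.999, 0.002, 0.003]
ft_force: [0.0, -0.1, -0.0]
grip_width: 0.998
grasp_force: 0.0
```

```bash
python3 - <<'E'
from h import *
a=grab("wrist","w3");print(get_obs()["position"],get_obs()["clock"]); b=grab("side","side3")
cv2.imwrite("pics/end.png",np.hstack([cv2.resize(a["img"],(400,300)),cv2.resize(b["img"],(400,300))])[:,:,::-1])
E
```

```text
[0.43981048 0.26666876 0.18685166] 9.4333
```

View pics/end.png

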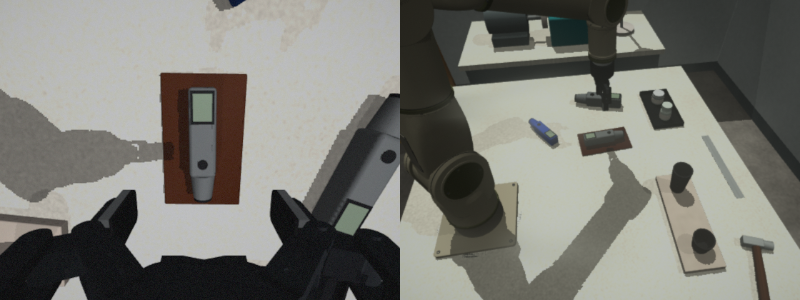

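The thermometer lies flat, display up, centred on the mat: lens (202,198) and tail (203,88) in the left half, mat from (162,73) to (247,205). Both crucibles are where they were.

```bash
python3 -c "
from workcell import *
print(hand_in())"
```

```text
the job is handed in; nothing more can be done
None
```

The job is handed in: I aimed the thermometer at the tall crucible's middle from about 75 mm (about 2 mm off by my measurement) and held it for over 2 s, then laid it flat, display up, mid-mat and let go; both crucibles looked undisturbed, and no verdict was returned.

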